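Open the stiff shaker bottle and park its cap in the sloping key tray

ROBOT

A 7-joint arm with a two-finger parallel gripper is mounted at the origin on the work surface. World frame = base frame: x ahead of the robot, y to its left, z up, the work surface at z = 0. Lengths are in m, angles in rad, forces in N, time in s.
With the tool pointing down it reaches from about 0.425 to 0.925 m from the base axis. Payload 6.8 kg.
Tool frame: the origin (TCP) lies on the centre line of the jaws, within the pads' length; the fingertips stand 19 mm ahead of it and the grasp point (between the pads) is the TCP (robot.finger_overhang is the x of the fingertips in the tool frame, in m); x points along the fingers, y is the direction in which the jaws open and shut, and the axes are right-handed (so a half turn about x gives the same grasp; the last joint's range is limited). The gripper opens to 85 mm and grips with 20 to 120 N. Pads are 22 mm wide; open, the fingers measure 114 mm over their backs; the gripper's body (76 mm by 85 mm) begins 54 mm behind the grasp point. The pads swing forward as they close: fully open they stand 13 mm farther back than shut.
Start: joints at [-1.445, 0.477, 0.022, 1.555, -0.011, 1.109, -0.083], TCP at [0.156, 0.657, 0.25] pointing down, gripper open.
Joint ranges: [-2.96, 2.96], [-0.34, 2.1], [-1.41, 1.46], [0.24, 2.44], [-1.37, 4.51], [0.17, 1.92], [-2.96, 2.96]. Speed limits (rad/s): [2.39, 2.39, 3.14, 3.14, 3.14, 3.14, 3.14].

INTERFACE

Orientations are given as a rotation vector (axis times angle).
In Python, from workcell import robot gives the robot as it stands.
- The arm moves only by the shell command python3 -m handwheel 'ROWS' [FORCE]. ROWS is JSON, a list that holds one entry, the list of rows, each a list of 5 numbers: the shift along the tool's x, y, z in cm, then the turn about the tool's x in rad, then the finger opening in cm, from 0 to 8.54. A call has 1 to 10 rows; each row shifts and turns the commanded pose from where the row before left it, along the tool's axes as they then stand; what a row does not reach is not made up. A row lasts 1/8 s, in which the tool goes at most 62.5 mm and 10.7 degrees, less where a joint would pass 70% of its speed; a pose out of reach is approached as far as the arm can. A call is refused whole if a number of a shift passes 6.25 or a number of a turn 0.188, either way. A call with a gripper value outside its range is refused whole. The fingers move at their own pace and stop on an object; FORCE is the grip in N (left out, the last holds). Time passes only in rows, so rows that do not move let the fingers close. It gives the time, the measured TCP pose, the force and the opening at its end, in the units of the state.
- robot.read_state(): the state, without advancing time (a new reading comes with each control period).
- robot.snapshot(name): name is "scene" or "top" or "wrist"; returns (picture, depth): 384x512x3 uint8, blue, green, red; 384x512 float32, m along the optical axis (not along the pixel's ray), 0 where there is no reading.
- robot.camera_info(name): a dict with "K" (3x3 intrinsics, pixels), "D" ([k1, k2, p1, p2, k3] as OpenCV has them; the pictures are not rectified), "R" (3x3) and "t" (3): a world point X has camera coordinates R X + t. Camera axes: x right, y down, z forward; pixel columns grow to the right and rows downward; lengths in m; the calibration is good to about 2 mm. A picture is of the moment at which its call begins: read the wrist's pose just before it. camera_info takes no time and is no camera call; for the wrist camera it gives the pose at the moment of the call.
- robot.close_job(): hands the job in, once; it reports no verdict.
Trained networks look in the newest picture that a camera, given by its name, has taken for a name from the list of things; names that differ only in an ending like _2 or _b are one class to them, and where a whole thing is asked for, a point or a joint stands for the part that bears it (a point fixed in the world has none). Each returns a list of dicts, best first, with "score" (0 to 1); they miss things now and then, are a little off and sometimes report something else, mostly with a low value. They report only what shows in the picture. A call takes as long as a camera call. They do not tell look-alikes from the thing itself.
- robot.recognise(target, camera): "location" ([column, row] in pixels, amid what is visible of it).
- robot.regions_of(target, camera): "mask" (384x512 bool, what is visible of it) and "location" ([column, row] in pixels, amid what is visible of it).
- robot.mark_of(target, camera): "location" ([column, row] in pixels: a listed point, or the origin of a listed thing).
The state is a dict: "t": time; "joint_positions": joint angles; "joint_velocities": joint speeds; "joint_efforts": joint torques, N m; "tcp_pos": TCP position; "tcp_rot": TCP orientation; "contact_force": force on the tool from outside, world axes, zero at the start; "ft_torque": the same for the moment, N m; "finger_gap": finger opening in m.
Only numpy, scipy, OpenCV 4.12 (cv2) and the standard library are available. Lean on these libraries where they do the work, as an engineer would, in place of code of your own. Each camera call takes 0.05 s, during which the arm holds its last target. There are 200 camera calls.

TASK

The screws for the hook strip are kept in the glass shaker bottle, so open it: unscrew its stiff metal cap, in as many twists as it takes to bring it off the thread, and lift the cap off. Set the cap down in the sloping key tray, open side down and without dropping it, and leave it lying flat there, slid right down so that its edge rests against the tray's back stop. Leave the hook strip, the doorstop and the keys where they are.

Things in the scene. Friction and masses are not known exactly. Their poses are not given: they have to be found in the camera images.
- cap: Knurled aluminium screw cap with seven pouring holes in its flat top. 50 mm outside diameter, 26 mm high, about 57 g with its liner, open below (skirt 3 mm thick). Origin: centre of its lower edge; z out through the top, along the screw axis. Screwed on, its lower edge is 77.5 mm above the bottle's foot (89.5 mm above the table) and 3.5 mm above the glass shoulder.
- cap_ear (a point): Point on the cap's top face, 15 mm off the screw axis along the cap's x axis, 26 mm above the cap's lower edge; it shows how far the cap has turned. With the cap tight it lies 0 to 0.25 rad anticlockwise of the bottle's x axis (seen from above). A springy liner under the cap's top keeps it tight: breaking it loose takes 0.1 to 0.25 N m, much less after the first sixth of a turn.
- bottle: Eight-sided clear glass salt-shaker bottle with screws in it, 65 mm wide, clamped upright by a steel spring clip on a birch-ply stand; it neither turns nor lifts. Origin: centre of its foot, 12 mm above the table; z up. Shoulder 74 mm above the foot. The stand's base is 104 x 120 mm; its ply back board is on the bottle's -x side, its top 64 mm above the table.
- rim (a point): Centre of the bottle's mouth, 97 mm above its foot. Right-hand thread, 40 mm wide, under the cap: unscrew anticlockwise seen from above. The cap climbs 16 mm per turn (2.5 mm per rad, 1 mm of play); after about 200 degrees (3.5 rad), some 9 mm up, it leaves the thread and lifts straight off. Up to 150 degrees more does no harm. It cannot be pulled off sooner.
- pan: Floor of the copper-toned aluminium key tray, 165 x 140 mm inside, sloping 0.2 rad down to its back stop. Origin: on the floor's upper face, middle of the foot of the stop, 8.5 mm above the table. x: down the slope into the stop (floor at x -165 to 0 mm); y: across (-70 to 70 mm); z: square to the floor, up. Stop 16 mm high, side lips 10 mm, front lip 3.5 mm. The tray is fixed.
- tray: The key tray's base: a front leg 38 mm tall at x = -83 mm and a rubber foot at x = 76 mm under the floor. Origin: on the table under the tray's middle; x horizontal, towards the low back stop. The cap does not slide on the floor by itself: it must be moved down. When it rests against the stop its origin is 25 mm up-slope of the stop.
- hook_strip: White plastic wall-hook strip lying on the table beyond the work, 300 x 36 mm, five hooks standing up to 41 mm. Origin: centre of its underside; y along it. Loose; leave alone.
- doorstop: Black silicone wedge doorstop, 120 x 45 mm, 30 mm high at its thick end. Origin: under its middle; the thick end is at +x. Loose; leave alone.
- keys: Three keys fanned out flat on a split ring, 3 mm thick, reaching up to 67 mm from the ring's centre, which is the origin. Loose; leave alone.
There are look-alikes about, which are no part of the job. What is meant by the tray is not purple, and is the larger of those in its own colour. Of the things that look like the cap, the larger one is meant.

How it is judged:
By the outcome, as a careful person would: the job done as asked, in the order asked, and still so for the second after the job is handed in, with the robot touching nothing.
It also fails if it takes over 48 s, if anything falls off the work surface, if the arm or the gripper's body presses on something with over 40 N, if the wrist force passes 120 N, or if a joint passes its speed limit or range.

## Working session

There is one attempt and no reset: what is moved stays moved. The work goes in short steps, Python scripts to look and compute and a shell command to move; the robot and the scene stay as the last step left them, time stands still between calls to the robot, and variables do not carry over. Pictures are saved under pics/ and viewed, about 8 in all and at most 12, crops included, and the job is handed in when it is done.

```bash
ls; mkdir -p pics; cat > h.py <<'E'
import numpy as np, cv2
from workcell import robot
from scipy.spatial.transform import Rotation as Ro
def ray(ci,p):
    u=cv2.undistortPoints(np.array([[p]],float),np.array(ci["K"]),np.array(ci["D"]))[0,0]
    R=np.array(ci["R"]);t=np.array(ci["t"])
    return -R.T@t, R.T@np.array([u[0],u[1],1])
def atz(ci,p,z):
    c,d=ray(ci,p); return c+d*(z-c[2])/d[2]
def atd(ci,p,dep):
    c,d=ray(ci,p); return c+d*dep
def tri(rs):
    A=0;b=0
    for c,d in rs:
        d=d/np.linalg.norm(d);P=np.eye(3)-np.outer(d,d);A=A+P;b=b+P@c
    return np.linalg.solve(A,b)
def cloud(ci,dep,mask=None):
    m=dep>0
    if mask is not None: m&=mask
    v,u=np.nonzero(m)
    n=cv2.undistortPoints(np.stack([u,v],1).astype(float)[:,None],np.array(ci["K"]),np.array(ci["D"]))[:,0]
    X=np.c_[n,np.ones(len(n))]*dep[v,u][:,None]
    return (X-np.array(ci["t"]))@np.array(ci["R"]),u,v
E
python3 - <<'E'
from h import *
np.set_printoptions(precision=4,suppress=True)
s=robot.read_state();print(s)
for c in ("scene","top"):
    im,d=robot.snapshot(c);ci=robot.camera_info(c)
    cv2.imwrite(f"pics/{c}0.png",im);np.savez(f"{c}0.npz",d=d)
    print(c,np.array(ci["K"]).ravel(),-np.array(ci["R"]).T@np.array(ci["t"]))
    for n in ("cap","bottle","pan","tray","hook_strip","doorstop","keys"):
        for r in robot.regions_of(n,c)[:4]:
            P,u,v=cloud(ci,d,r["mask"]); print(c,n,round(r["score"],2),np.round(r["location"]),r["mask"].sum(),np.median(P,0) if len(P) else None, P.max(0) if len(P) else None)
    for n in ("cap","cap_ear","rim","bottle","pan","tray"):
        print(c,n,[(round(r["score"],2),np.round(r["location"],1)) for r in robot.mark_of(n,c)[:4]])
E
```

```text
pics
{'t': 0.0, 'joint_positions': array([-1.4451,  0.4778,  0.0223,  1.5564, -0.0115,  1.1093, -0.0831]), 'joint_velocities': array([-0.0005,  0.0005, -0.0015, -0.0008, -0.    ,  0.0009, -0.0006]), 'joint_efforts': array([  0.0001, -59.645 ,   1.608 , -28.12  ,   0.0125,   0.0096,
         0.    ]), 'tcp_pos': array([0.1563, 0.6561, 0.2493]), 'tcp_rot': array([ 0.1821,  1.5631, -0.185 ]), 'contact_force': array([ 0.1941, -0.3324,  0.7138]), 'ft_torque': array([-0.029 , -0.0477,  0.0449]), 'finger_gap': 0.08535009079178056}
scene [353.8451   0.     251.1129   0.     353.8451 189.9202   0.       0.
   1.    ] [ 0.9937 -0.2751  0.6094]
scene cap 0.77 [155. 334.] 395 [ 0.6752 -0.2266  0.0173] [ 0.689  -0.2086  0.0216]
scene cap 0.59 [119. 257.] 746 [ 0.5749 -0.21    0.1159] [ 0.5911 -0.1836  0.1202]
scene bottle 0.86 [135. 286.] 934 [ 0.5888 -0.2137  0.0601] [ 0.5987 -0.1776  0.0842]
scene pan 0.91 [317. 138.] 2102 [0.4698 0.4253 0.0234] [0.5584 0.5431 0.0491]
scene pan 0.86 [235. 149.] 1174 [0.3524 0.2175 0.0175] [0.414  0.2952 0.0349]
scene pan 0.72 [283. 193.] 3401 [0.5671 0.1886 0.0
[... 1931 characters left out ...]
 0.1349 0.0445]
top doorstop 0.92 [291. 269.] 914 [ 0.3632 -0.0169  0.0191] [0.4233 0.0246 0.0366]
top keys 0.59 [282. 177.] 311 [0.6006 0.0061 0.0034] [0.6465 0.0642 0.0081]
top cap [(0.89, array([374.6, 189.2])), (0.56, array([371.4, 149.2])), (0.25, array([282.8, 182.1]))]
top cap_ear [(0.91, array([378.6, 177.2])), (0.74, array([373.4, 144.9]))]
top rim [(0.79, array([377.8, 183.7])), (0.5, array([280.4, 180.8]))]
top bottle [(0.82, array([368.3, 188.9])), (0.69, array([292.5, 268.3]))]
top pan [(0.77, array([194.4, 250.8])), (0.67, array([205.4, 159.5])), (0.67, array([113.2, 196.8]))]
top tray [(0.82, array([196.7, 274.3])), (0.78, array([115.2, 228.3])), (0.58, array([206.6, 186.9]))]
```

```bash
python3 - <<'E'
import cv2
a=cv2.imread("pics/scene0.png");b=cv2.imread("pics/top0.png")
cv2.imwrite("pics/v1.png",cv2.resize(a,(800,600)));cv2.imwrite("pics/v2.png",cv2.resize(b,(800,600)))
E
```

```text
(no output)
```

View pics/v1.png

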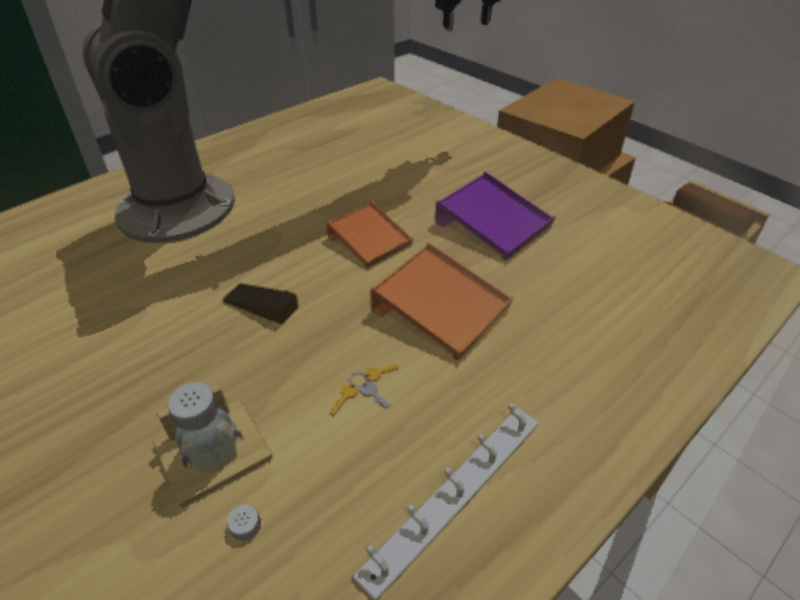

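View pics/v2.png

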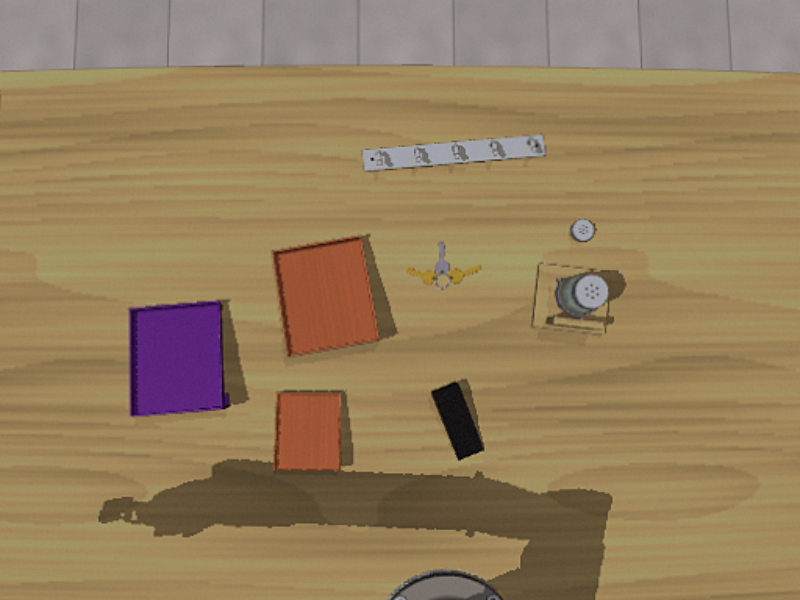

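The scene view shows the capped bottle at (195,430) and the small look-alike cap at (243,520). The wanted tray is the larger orange one, at (440,300); the top view has it at (325,295), with the cap at (592,290). Next I fit the tray plane and the cap position.

```bash
python3 - <<'E'
from h import *
np.set_printoptions(precision=4,suppress=True)
cm={c:(robot.camera_info(c),np.load(f"{c}0.npz")["d"],cv2.imread(f"pics/{c}0.png")) for c in("scene","top")}
for c,(ci,d,im) in cm.items():
    P,u,v=cloud(ci,d)
    # tray
    h=cv2.cvtColor(im,cv2.COLOR_BGR2HSV)[v,u]
    m=(abs(P[:,0]-.56)<.13)&(abs(P[:,1]-.19)<.13)&((h[:,0]<11)|(h[:,0]>170))&(h[:,1]>120)&(P[:,2]>.003)
    Q=P[m]; k=np.ones(len(Q),bool)
    for _ in range(8):
        a,*_r=np.linalg.lstsq(np.c_[Q[k,:2],np.ones(k.sum())],Q[k,2],rcond=None)
        r=Q[:,2]-np.c_[Q[:,:2],np.ones(len(Q))]@a; k=abs(r)<.004
    g=-a[:2]; print(c,"plane",a,"slope",np.arctan(np.hypot(*g)),"downyaw",np.arctan2(g[1],g[0]),k.sum(),len(Q))
    rect=cv2.minAreaRect(Q[:,:2].astype(np.float32)); print(c,rect,cv2.boxPoints(rect))
    # cap top
    m=(np.hypot(P[:,0]-.565,P[:,1]+.21)<.06)&(P[:,2]>.105)&(P[:,2]<.135)
    Q=P[m];z=np.median(Q[:,2]);print(c,"captop",z,len(Q),Q.mean(0),(Q.min(0)+Q.max(0))/2,Q.min(0),Q.max(0))
T=cm["top"][0];S=cm["scene"][0]
print("ear",atz(T,(378.6,177.2),.1155),"cap",atz(T,(374.6,189.2),.0895),"rim",atz(T,(377.8,183.7),.109),"bottle",atz(T,(368.3,188.9),.012))
print("tray stop pan", atz(T,(205.4,159.5),.0085),atz(T,(206.6,186.9),0),"scene",atz(S,(312.6,211.4),.0085),"cap",atz(S,(122.4,263.9),.0895),"bottle",atz(S,(136.7,285.8),.012))
im=cm["top"][2][160:215,340:420];im2=cm["scene"][2][225:330,75:180]
cv2.imwrite("pics/v3.png",np.hstack([cv2.resize(im,(480,330),interpolation=2),cv2.resize(im2,(320,330),interpolation=2)]))
s=robot.read_state();print(Ro.from_rotvec(s["tcp_rot"]).as_matrix())
ci=robot.camera_info("wrist");print(-np.array(ci["R"]).T@np.array(ci["t"]),np.array(ci["R"]),np.array(ci["K"]))
E
```

```text
scene plane [-0.232   0.1704  0.1111] slope 0.28026780395114825 downyaw -0.633384495643612 24 29
scene ((0.5285146832466125, 0.18409261107444763), (0.08994663506746292, 0.14668475091457367), 8.929986953735352) [[0.4727 0.2496]
 [0.4955 0.1047]
 [0.5843 0.1186]
 [0.5616 0.2635]]
scene captop 0.11627603942580646 621 [ 0.57   -0.2093  0.1153] [ 0.566  -0.2087  0.1127] [ 0.541  -0.2339  0.1052] [ 0.5911 -0.1836  0.1202]
top plane [-0.2006 -0.0363  0.1453] slope 0.20112277679838547 downyaw 0.17913823186564595 3494 3899
top ((0.5631675720214844, 0.1923283338546753), (0.16838416457176208, 0.14445842802524567), 10.013625144958496) [[0.4677 0.2488]
 [0.4928 0.1066]
 [0.6586 0.1358]
 [0.6335 0.2781]]
top captop 0.11752293243543233 378 [ 0.5616 -0.2048  0.1172] [ 0.562  -0.2062  0.1148] [ 0.5375 -0.2296  0.106 ] [ 0.5866 -0.1827  0.1236]
ear [ 0.5833 -0.208   0.1155] cap [ 0.5569 -0.2057  0.0895] rim [ 0.5687 -0.2078  0.109 ] bottle [ 0.5614 -0.2124  0.012 ]
tray stop pan [0.6376 0.1995 0.0085] [0.5689 0.1972 0.    ] scene [0.652  0.2034 0.0085] cap [ 0.5609 -0.2122  0.0895] bottle [ 0.5626 -0.2049  0.012 ]
[[ 0.      0.2317  0.9728]
 [ 0.0001  0.9728 -0.2317]
 [-1.      0.0001  0.    ]]
[0.0823 0.6735 0.3739] [[ 0.2306  0.9731  0.0007]
 [ 0.9298 -0.2205  0.2947]
 [ 0.2869 -0.0673 -0.9556]] [[335.1459   0.     262.3053]
 [  0.     335.1459 183.3098]
 [  0.       0.       1.    ]]
```

View pics/v3.png

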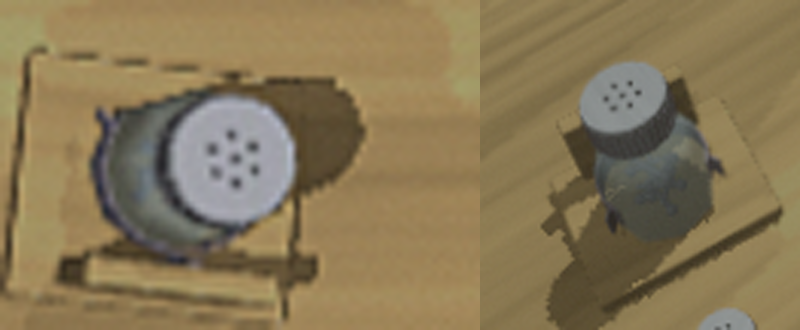

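The crop shows the cap's seven-hole top and the bottle stand, with the back board on the robot side. I'll move above the bottle in two legs.

```bash
python3 -c "
from workcell import robot;print(robot.finger_overhang)"
python3 -m handwheel '[[[0,-3.475,4.6,0,8.54],[0,-3.475,4.6,0,8.54],[0,-3.475,4.6,0,8.54],[0,-3.475,4.6,0,8.54],[0,-3.475,4.6,0,8.54],[0,-3.475,4.6,0,8.54],[0,-3.475,4.6,0,8.54],[0,-3.475,4.6,0,8.54]]]'
python3 -m handwheel '[[[0,-4.67,2.27,0,8.54],[0,-4.67,2.27,0,8.54],[0,-4.67,2.27,0,8.54],[0,-4.67,2.27,0,8.54],[0,-4.67,2.27,0,8.54],[0,-4.67,2.27,0,8.54],[0,-4.67,2.27,0,8.54],[0,-4.67,2.27,0,8.54],[0,-4.67,2.27,0,8.54],[0,-4.67,2.27,0,8.54]]]'
python3 -c "
from workcell import robot;print(robot.read_state())"
```

```text
0.019
t: 2.4
tcp_pos: [0.451, 0.2995, 0.2507]
tcp_rot: [0.184, 1.562, -0.183]
contact_force: [0.7, 1.2, -0.1]
finger_gap: 0.0855
t: 3.65
tcp_pos: [0.563, -0.2074, 0.2505]
tcp_rot: [0.183, 1.562, -0.183]
contact_force: [0.9, 0.2, -0.3]
finger_gap: 0.0852
{'t': 3.65, 'joint_positions': array([-0.10285105,  0.37520382,  0.45848412,  1.76637879, -0.18929463,
        1.04304115,  1.76128666]), 'joint_velocities': array([ 0.66109041,  0.39114567,  0.09699197, -0.49698526, -0.20999604,
        0.16412325,  0.78952289]), 'joint_efforts': array([ -2.7463337 , -50.71193576,   6.67808264, -24.40438271,
         0.42601182,  -0.10290332,  -1.02621742]), 'tcp_pos': array([ 0.56297673, -0.2073702 ,  0.25050252]), 'tcp_rot': array([ 0.18331162,  1.56242795, -0.18290687]), 'contact_force': array([ 0.86453437,  0.15807324, -0.26814662]), 'ft_torque': array([-0.01814124, -0.08422366, -0.03580625]), 'finger_gap': 0.08522289770099467}
```

```bash
cat > wl.py <<'E'
from h import *
import sys
np.set_printoptions(precision=4,suppress=True)
s=robot.read_state();ci=robot.camera_info("wrist");im,d=robot.snapshot("wrist")
cv2.imwrite(f"pics/w_{sys.argv[1]}.png",im);np.savez(f"w_{sys.argv[1]}.npz",d=d,R=ci["R"],t=ci["t"])
print(s["t"],s["tcp_pos"],"j7",s["joint_positions"][6],"\n",Ro.from_rotvec(s["tcp_rot"]).as_matrix())
for n in ("cap","cap_ear","rim","bottle"):
    print(n,[(round(r["score"],2),np.round(r["location"],1)) for r in robot.mark_of(n,"wrist")[:3]])
P,u,v=cloud(ci,d)
m=(np.hypot(P[:,0]-.562,P[:,1]+.207)<.05)&(P[:,2]>.1125)&(P[:,2]<.125)
Q=P[m];print("top z",np.median(Q[:,2]),len(Q))
c,r=cv2.minEnclosingCircle(Q[:,:2].astype(np.float32));print("circle",c,r,"mean",Q.mean(0))
pts=np.stack([u[m],v[m]],1).astype(np.int32);h=cv2.convexHull(pts);e=cv2.fitEllipse(h);print("ellipse",e,"->",atz(ci,e[0],.1155),"bounds",Q.min(0),Q.max(0))
E
python3 wl.py a
python3 -m handwheel '[[[0,0,0,0.188,8.54],[0,0,0,0.188,8.54],[0,0,0,0.188,8.54],[0,0,0,0.188,8.54],[0,0,0,0.188,8.54],[0,0,0,0.188,8.54],[0,0,0,0.188,8.54],[0,0,0,0.188,8.54],[0,0,0,0.188,8.54],[0,0,0,0.188,8.54]]]'
python3 -m handwheel '[[[0,0,0,0.188,8.54],[0,0,0,0.188,8.54],[0,0,0,0.188,8.54],[0,0,0,0.188,8.54],[0,0,0,0.188,8.54],[0,0,0,0.188,8.54],[0,0,0,0.188,8.54],[0,0,0,0.188,8.54],[0,0,0,0.188,8.54],[0,0,0,0.188,8.54]]]'
python3 wl.py b
```

```text
3.65 [ 0.563  -0.2074  0.2505] j7 1.7612866634299498 
 [[ 0.0006  0.2311  0.9729]
 [ 0.0002  0.9729 -0.2311]
 [-1.      0.0003  0.0006]]
cap [(0.95, array([268.4, 235.6])), (0.89, array([263.2, 174.3]))]
cap_ear [(0.81, array([262.2, 249.1])), (0.77, array([267.6, 196.8]))]
rim []
bottle [(0.93, array([260.6, 154.3]))]
top z 0.11710038486448952 2897
circle (0.5631898045539856, -0.20793971419334412) 0.025527585297822952 mean [ 0.5623 -0.2077  0.117 ]
ellipse ((262.248291015625, 178.12997436523438), (60.44758224487305, 61.979698181152344), 96.73939514160156) -> [ 0.5624 -0.2078  0.1155] bounds [ 0.5378 -0.2332  0.1125] [ 0.5881 -0.183   0.1192]
t: 5.15
tcp_pos: [0.5629, -0.2034, 0.2501]
tcp_rot: [1.597, 0.905, -1.595]
contact_force: [0.2, -0.4, -1.3]
finger_gap: 0.0854
t: 6.4
tcp_pos: [0.563, -0.2035, 0.2497]
tcp_rot: [-1.718, 0.772, 1.721]
contact_force: [-0.6, 0.3, 0.8]
finger_gap: 0.0857
6.4 [ 0.563  -0.2035  0.2497] j7 -1.4403592191850343 
 [[-0.0004 -0.7482 -0.6634]
 [ 0.0024 -0.6634  0.7482]
 [-1.     -0.0013  0.002 ]]
cap [(0.71, array([200.6,  68.8])), (0.63, array([266.4, 165.9]))]
cap_ear [(0.78, array([198.6,  57.4])), (0.59, array([250.4, 163.6]))]
rim []
bottle [(0.71, array([263.5, 147.4]))]
top z 0.11703187045151253 2968
circle (0.5632705688476562, -0.20874850451946259) 0.025365836918354034 mean [ 0.5641 -0.2092  0.117 ]
ellipse ((264.9673767089844, 171.50828552246094), (61.17128372192383, 62.334266662597656), 92.99662017822266) -> [ 0.5641 -0.2092  0.1155] bounds [ 0.5382 -0.2334  0.1126] [ 0.5885 -0.1842  0.1201]
```

```bash

python3 -m handwheel '[[[3,0.31,-0.39,0,8.54],[4,0,0,0,8.54],[4,0,0,0,8.54],[2,0,0,0,8.54],[0.97,0,0,0,8.54],[0,0,0,0,8.54]]]' 60
python3 -m handwheel '[[[0,0,0,0,4.5],[0,0,0,0,4.5],[0,0,0,0,4.5],[0,0,0,0,4.5],[0,0,0,0,4.5]]]' 60
```

```text
t: 7.4
tcp_pos: [0.5631, -0.211, 0.111]
tcp_rot: [-1.723, 0.771, 1.722]
contact_force: [0.7, -0.3, -0.7]
finger_gap: 0.0853
t: 8.02
tcp_pos: [0.5647, -0.2102, 0.112]
tcp_rot: [-1.725, 0.768, 1.72]
contact_force: [0.9, 3.8, 5.7]
finger_gap: 0.0475
```

```bash

python3 -m handwheel '[[[0,0,0,0,3],[0,0,0,-0.08,3],[-0.02,0,0,-0.08,3],[-0.02,0,0,-0.1,3],[-0.03,0,0,-0.12,3],[-0.03,0,0,-0.12,3],[0,0,0,0,3]]]' 100
python3 wl.py c
```

```text
t: 8.9
tcp_pos: [0.5655, -0.2097, 0.1133]
tcp_rot: [-2.041, 0.346, 2.032]
contact_force: [2.4, 4.7, 7.2]
finger_gap: 0.0467
8.9 [ 0.5655 -0.2097  0.1133] j7 -0.8953935838444516 
 [[ 0.0048 -0.3325 -0.9431]
 [ 0.002  -0.9431  0.3325]
 [-1.     -0.0035 -0.0039]]
cap [(0.96, array([231.1,  34.6])), (0.69, array([262.6, 249.4]))]
cap_ear [(0.77, array([231.6, 256.5])), (0.63, array([240.6,  15.2]))]
rim []
bottle [(0.65, array([261.6, 195.7]))]
top z 0.11787255635673659 11665
circle (0.5706096887588501, -0.21246817708015442) 0.037270836532115936 mean [ 0.5662 -0.211   0.1179]
ellipse ((263.2854309082031, 269.1746826171875), (108.3542709350586, 186.67510986328125), 88.8890151977539) -> [ 0.565  -0.2109  0.1155] bounds [ 0.539  -0.2476  0.1125] [ 0.5889 -0.1773  0.125 ]
```

View pics/w_c.png

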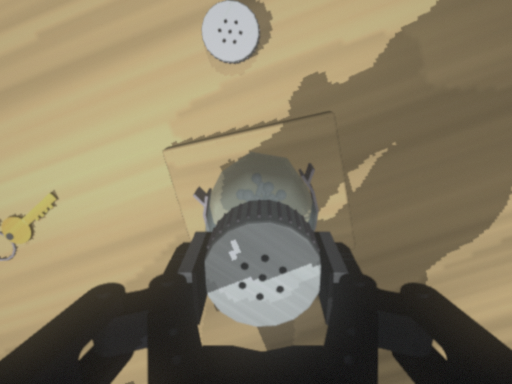

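The wrist picture shows the cap held between the pads at (262,272). The seven holes are at about (262,277), and the look-alike cap is at (230,32). I'll continue the twist.

```bash

python3 -m handwheel '[[[-0.04,0,0,-0.16,3],[-0.04,0,0,-0.16,3],[-0.04,0,0,-0.16,3],[-0.04,0,0,-0.16,3],[-0.04,0,0,-0.16,3],[-0.04,0,0,-0.16,3],[-0.04,0,0,-0.16,3],[-0.04,0,0,-0.16,3],[-0.04,0,0,-0.16,3],[0,0,0,0,3]]]' 
python3 wl.py d|grep -v "bottle\|rim\|circle"
python3 - <<'E'
import cv2,numpy as np
a=cv2.imread("pics/w_c.png")[190:350,180:350];b=cv2.imread("pics/w_d.png")[190:350,180:350]
cv2.imwrite("pics/v5.png",cv2.resize(np.hstack([a,b]),None,fx=2.3,fy=2.3))
E
```

```text
t: 10.4
tcp_pos: [0.5643, -0.208, 0.1157]
tcp_rot: [1.55, 0.952, -1.543]
contact_force: [2.0, 6.4, 2.1]
finger_gap: 0.0467
10.4 [ 0.5643 -0.208   0.1157] j7 0.2732725424914702 
 [[ 0.0019  0.892  -0.4521]
 [ 0.0043 -0.4521 -0.892 ]
 [-1.     -0.0002 -0.0047]]
cap [(0.66, array([400.2, 143.6]))]
cap_ear [(0.84, array([427.5, 153.2])), (0.56, array([231.8, 257.7]))]
top z 0.12015098014883938 11726
ellipse ((261.4140319824219, 268.0616149902344), (109.45001983642578, 183.467529296875), 88.28186798095703) -> [ 0.5631 -0.2085  0.1155] bounds [ 0.5331 -0.234   0.1125] [ 0.5997 -0.1841  0.125 ]
```

View pics/v5.png

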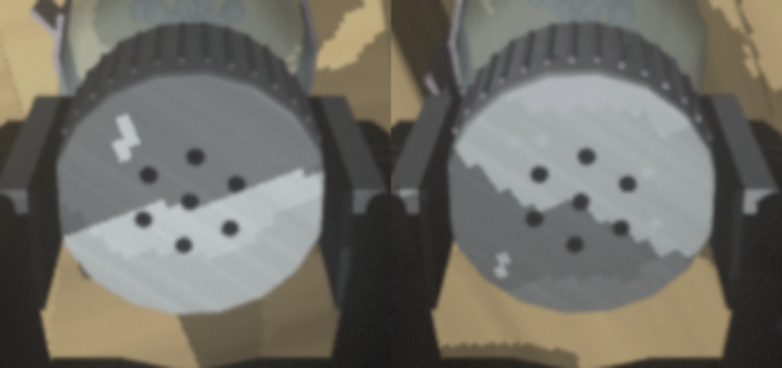

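The left and right crops are before and after the twist. The hole pattern keeps its place relative to the jaws, so the cap turns with the gripper and rises.

```bash

python3 -m handwheel '[[[-0.04,0,0,-0.16,3],[-0.04,0,0,-0.16,3],[-0.04,0,0,-0.16,3],[-0.04,0,0,-0.16,3],[-0.04,0,0,-0.16,3],[-0.04,0,0,-0.16,3],[-0.04,0,0,-0.16,3],[-0.04,0,0,-0.16,3],[-0.04,0,0,-0.16,3],[0,0,0,0,3]]]' 
python3 -m handwheel '[[[-0.04,0,0,-0.16,3],[-0.04,0,0,-0.16,3],[-0.04,0,0,-0.16,3],[-0.04,0,0,-0.16,3],[0,0,0,0,3]]]' 
python3 wl.py e|grep -v "bottle\|rim\|circle"
```

```text
t: 11.9
tcp_pos: [0.5629, -0.2087, 0.119]
tcp_rot: [0.473, 1.521, -0.468]
contact_force: [-0.6, 5.8, 2.4]
finger_gap: 0.0467
t: 12.52
tcp_pos: [0.5627, -0.2096, 0.1205]
tcp_rot: [-0.026, 1.571, 0.03]
contact_force: [-1.2, 5.6, 0.8]
finger_gap: 0.0466
12.525 [ 0.5627 -0.2096  0.1205] j7 1.9752683748137232 
 [[-0.0006 -0.0355  0.9994]
 [ 0.0021  0.9994  0.0355]
 [-1.      0.0021 -0.0005]]
cap [(0.87, array([262.9, 248. ]))]
cap_ear [(0.94, array([225.4, 321.4])), (0.78, array([232.9, 255.8]))]
top z 0.1244182116713499 6391
ellipse ((262.3638610839844, 265.0516662597656), (113.37818145751953, 177.24871826171875), 88.85707092285156) -> [ 0.5634 -0.2099  0.1155] bounds [ 0.5372 -0.247   0.1125] [ 0.5874 -0.1729  0.125 ]
```

```bash

python3 -m handwheel '[[[-0.2,0,0,0,3],[-0.2,0,0,0,3],[0,0,0,0,3]]]' 
python3 -m handwheel '[[[-0.3,0,0,0,3],[-0.5,0,0,0,3],[-1,0,0,0,3],[0,0,0,0,3]]]'
```

```text
t: 13.15
tcp_pos: [0.5625, -0.2102, 0.1245]
tcp_rot: [-0.026, 1.572, 0.028]
contact_force: [-2.1, 5.8, 1.3]
finger_gap: 0.0464
t: 13.65
tcp_pos: [0.5637, -0.2117, 0.1438]
tcp_rot: [-0.029, 1.568, 0.027]
contact_force: [-0.6, 0.2, -1.1]
finger_gap: 0.0466
```

```bash

python3 -m handwheel '[[[-4,0,0,0,3],[-4,0,0,0,3],[0,5.1,0.3,0,3],[0,5.1,0.3,0,3],[0,5.1,0.3,0,3],[0,5.1,0.3,0,3],[0,5.1,0.3,0,3],[0,5.1,0.3,0,3],[0,5.1,0.3,0,3],[0,5.0,0.5,0,3]]]' 
python3 -m handwheel '[[[0,0,0,-0.14,3],[0,0,0,0,3]]]'
cat > tr.py <<'E'
from h import *
import sys
np.set_printoptions(precision=4,suppress=True)
s=robot.read_state();ci=robot.camera_info("wrist");im,d=robot.snapshot("wrist")
cv2.imwrite(f"pics/w_{sys.argv[1]}.png",im)
Rt=Ro.from_rotvec(s["tcp_rot"]).as_matrix();print(s["tcp_pos"],"j7",s["joint_positions"][6],s["finger_gap"],"\n",Rt)
P,u,v=cloud(ci,d)
h=cv2.cvtColor(im,cv2.COLOR_BGR2HSV)[v,u]
m=(abs(P[:,0]-.56)<.13)&(abs(P[:,1]-.19)<.12)&((h[:,0]<12)|(h[:,0]>170))&(h[:,1]>110)&(P[:,2]>.003)&(P[:,2]<.07)
Q=P[m];k=np.ones(len(Q),bool)
for _ in range(10):
    a,*_r=np.linalg.lstsq(np.c_[Q[k,:2],np.ones(k.sum())],Q[k,2],rcond=None)
    r=Q[:,2]-np.c_[Q[:,:2],np.ones(len(Q))]@a; k=abs(r)<.002
print("plane",a,np.arctan(np.hypot(*a[:2])),"yaw",np.arctan2(-a[1],-a[0]),k.sum(),len(Q))
e=np.array([np.cos(.177),np.sin(.177)]);f=np.array([-e[1],e[0]])
O=np.array([.645,.2065]);X=(Q[:,:2]-O)@e;Y=(Q[:,:2]-O)@f
for x in np.arange(-.03,.02,.003):
    q=(abs(X-x)<.0015)&(abs(Y)<.055)
    if q.sum()>3: print("x %.3f n %d resid med %.4f max %.4f z %.4f"%(x,q.sum(),np.median(r[q]),r[q].max(),np.median(Q[q,2])))
print("floor Y range",np.percentile(Y[k],[1,99]),"X",np.percentile(X[k],[1,99]))
t=(P-s["tcp_pos"])@Rt   # tool coords
c=(abs(t[:,1])<.03)&(abs(t[:,2])<.035)&(t[:,0]>-.03)&(t[:,0]<.01)&(h[:,1]<70)&(h[:,2]>90)
print("cap in tool",c.sum(),np.median(t[c],0),t[c].min(0),t[c].max(0))
E
python3 tr.py f
```

```text
t: 14.9
tcp_pos: [0.574, 0.1983, 0.2225]
tcp_rot: [-0.028, 1.57, 0.028]
contact_force: [0.9, 0.8, -1.0]
finger_gap: 0.0468
t: 15.15
tcp_pos: [0.5741, 0.1969, 0.2222]
tcp_rot: [-0.138, 1.567, 0.138]
contact_force: [0.1, -0.8, -0.2]
finger_gap: 0.0468
[0.5741 0.1969 0.2222] j7 1.3326001192377672 0.046821879036931864 
 [[-0.0002 -0.1748  0.9846]
 [-0.0003  0.9846  0.1748]
 [-1.     -0.0003 -0.0002]]
plane [-0.1982 -0.0348  0.1431] 0.19853596038457805 yaw 0.17365950822401155 22126 24549
x -0.030 n 248 resid med -0.0002 max 0.0018 z 0.0139
x -0.027 n 216 resid med 0.0001 max 0.0017 z 0.0137
x -0.024 n 151 resid med -0.0002 max 0.0012 z 0.0127
x -0.021 n 125 resid med 0.0001 max 0.0015 z 0.0123
x -0.018 n 107 resid med -0.0003 max 0.0013 z 0.0115
x -0.015 n 80 resid med 0.0001 max 0.0016 z 0.0113
x -0.012 n 76 resid med -0.0000 max 0.0013 z 0.0105
x -0.009 n 50 resid med -0.0001 max 0.0017 z 0.0097
x -0.006 n 43 resid med 0.0001 max 0.0012 z 0.0095
x -0.003 n 58 resid med 0.0014 max 0.0079 z 0.0100
x -0.000 n 30 resid med 0.0122 max 0.0171 z 0.0204
x 0.003 n 5 resid med 0.0162 max 0.0166 z 0.0240
floor Y range [-0.0699  0.0684] X [-0.1635 -0.0081]
cap in tool 9916 [-0.0045  0.0004 -0.0028] [-0.0222 -0.03   -0.0254] [0.0098 0.0298 0.0251]
```

View pics/w_f.png

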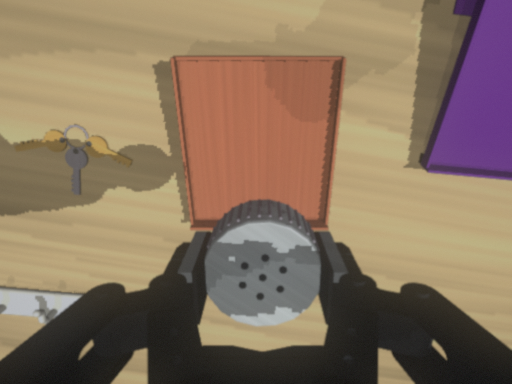

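The view shows the wanted tray with its low end at row 228 under the cap; the keys and purple tray are clear of it. The cap is held square, with its top 4.5 mm behind the TCP. I'll lower it to just above the floor.

```bash

python3 -m handwheel '[[[4,-0.3,0.5,0,3],[4,0,0.5,0,3],[4,0,0,0,3],[3,0,0,0,3],[1.5,0,0,0,3],[0.4,0,0,0,3],[0,0,0,0,3]]]' 
python3 -m handwheel '[[[0,0,0,0,3],[0.15,0,0,0,3],[0.15,0,0,0,3],[0.1,0,0,0,3],[0,0,0,0,3]]]' 20
python3 -m handwheel '[[[0.15,0,0,0,3],[0.1,0,0,0,3],[0,0,0,0,3]]]'
```

```text
t: 16.08
tcp_pos: [0.5852, 0.1955, 0.0543]
tcp_rot: [-0.137, 1.565, 0.138]
contact_force: [-0.5, -0.4, -0.9]
finger_gap: 0.0467
t: 16.7
tcp_pos: [0.5844, 0.1956, 0.0493]
tcp_rot: [-0.138, 1.567, 0.138]
contact_force: [-0.4, 0.3, -0.5]
finger_gap: 0.047
t: 17.08
tcp_pos: [0.5845, 0.1956, 0.0468]
tcp_rot: [-0.138, 1.566, 0.138]
contact_force: [0.1, -0.5, 0.0]
finger_gap: 0.0468
```

```bash

python3 -m handwheel '[[[0.1,0,0,0,3],[0.1,0,0,0,3],[0,0,0,0,3]]]'
python3 -m handwheel '[[[0.1,0,0,0,3],[0.1,0,0,0,3],[0,0,0,0,3]]]'
python3 tr.py g | tail -1
python3 - <<'E'
from h import *
im,d=robot.snapshot("scene");cv2.imwrite("pics/s1.png",im)
cv2.imwrite("pics/v7.png",cv2.resize(im[90:250,190:400],(800,600)))
E
```

```text
t: 17.45
tcp_pos: [0.5847, 0.1956, 0.0461]
tcp_rot: [-0.138, 1.566, 0.138]
contact_force: [-3.3, -1.2, 11.3]
finger_gap: 0.0466
t: 17.82
tcp_pos: [0.5849, 0.1956, 0.0456]
tcp_rot: [-0.138, 1.566, 0.138]
contact_force: [-7.0, -3.8, 23.6]
finger_gap: 0.0468
cap in tool 10878 [-0.0045  0.0004 -0.0049] [-0.0222 -0.03   -0.0256] [0.01   0.0295 0.0249]
```

View pics/v7.png

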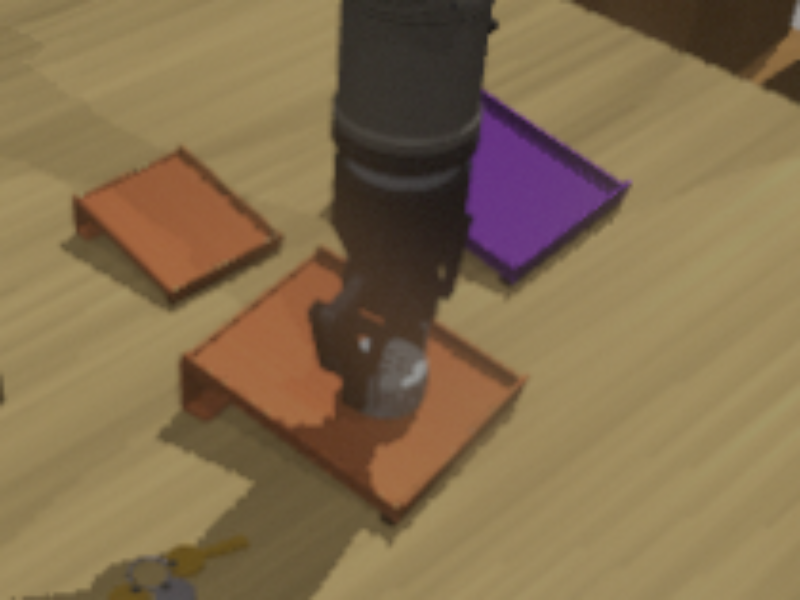

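Touched at TCP z about 0.0465, but the cap isn't pivoting in the grip. I'll ease the press and loosen the fingers in small steps so that it settles flat gently.

```bash

python3 -m handwheel '[[[-0.1,0,0,0,4.6],[0,0,0,0,4.65],[0,0,0,0,4.65]]]' 20
python3 -m handwheel '[[[0,0,0,0,4.7],[0,0,0,0,4.7]]]' 20
python3 tr.py h | tail -1
python3 -m handwheel '[[[0,0,0,0,4.75],[0,0,0,0,4.75]]]' 20
python3 tr.py h | tail -1
```

```text
t: 18.3
tcp_pos: [0.585, 0.1957, 0.0458]
tcp_rot: [-0.138, 1.565, 0.138]
contact_force: [-4.9, -0.3, 15.2]
finger_gap: 0.0468
t: 18.55
tcp_pos: [0.5852, 0.1958, 0.0457]
tcp_rot: [-0.138, 1.565, 0.139]
contact_force: [-3.5, -0.8, 13.6]
finger_gap: 0.0476
cap in tool 10907 [-0.0047  0.0004 -0.0046] [-0.0223 -0.0288 -0.0255] [0.01   0.03   0.0249]
t: 18.85
tcp_pos: [0.5854, 0.1958, 0.0456]
tcp_rot: [-0.138, 1.565, 0.139]
contact_force: [-2.6, -0.2, 12.2]
finger_gap: 0.0479
cap in tool 10951 [-0.0048  0.0004 -0.0047] [-0.0225 -0.0292 -0.0257] [0.01   0.0299 0.0249]
```

```bash
cat > tl.py <<'E'
from h import *
np.set_printoptions(precision=4,suppress=True)
s=robot.read_state();ci=robot.camera_info("wrist");im,d=robot.snapshot("wrist");cv2.imwrite("pics/w_tl.png",im)
Rt=Ro.from_rotvec(s["tcp_rot"]).as_matrix();P,u,v=cloud(ci,d);t=(P-s["tcp_pos"])@Rt
h=cv2.cvtColor(im,cv2.COLOR_BGR2HSV)[v,u]
c=(np.hypot(t[:,1],t[:,2])<.023)&(abs(t[:,0]+.004)<.012);Q=t[c];k=np.ones(len(Q),bool)
for _ in range(8):
    a=np.linalg.lstsq(np.c_[Q[k,1:],np.ones(k.sum())],Q[k,0],rcond=None)[0];r=Q[:,0]-np.c_[Q[:,1:],np.ones(len(Q))]@a;k=abs(r)<.0015
print("top plane in tool: dy %.3f dz(downslope) %.3f x0 %.4f"%tuple(a),k.sum(),"z range",Q[k,2].min(),Q[k,2].max())
E
python3 tl.py
python3 -m handwheel '[[[0,0,0,0,4.8],[0,0,0,0,4.8]]]' 20; python3 tl.py
python3 -m handwheel '[[[0,0,0,0,4.85],[0,0,0,0,4.85]]]' 20; python3 tl.py
```

```text
top plane in tool: dy -0.006 dz(downslope) 0.008 x0 -0.0049 8682 z range -0.022985456920681747 0.022877514077776342
t: 19.2
tcp_pos: [0.5855, 0.1959, 0.0454]
tcp_rot: [-0.138, 1.564, 0.139]
contact_force: [-1.7, -1.4, 9.3]
finger_gap: 0.048
top plane in tool: dy -0.005 dz(downslope) 0.010 x0 -0.0051 8688 z range -0.02296020434201713 0.02296769257982242
t: 19.5
tcp_pos: [0.5858, 0.1961, 0.0447]
tcp_rot: [-0.137, 1.563, 0.139]
contact_force: [3.0, 1.0, 4.4]
finger_gap: 0.0485
top plane in tool: dy -0.001 dz(downslope) 0.034 x0 -0.0053 8607 z range -0.022977206668604578 0.022969067861405797
```

It has started to pivot. I'll hold this grip and press slowly.

```bash

python3 -m handwheel '[[[0.1,0,0,0,4.85],[0.1,0,0,0,4.85],[0,0,0,0,4.85]]]' 20; python3 tl.py
python3 -m handwheel '[[[0.1,0,0,0,4.85],[0.1,0,0,0,4.85],[0,0,0,0,4.85]]]' 20; python3 tl.py
```

```text
t: 19.92
tcp_pos: [0.5859, 0.1961, 0.0425]
tcp_rot: [-0.138, 1.563, 0.139]
contact_force: [4.6, 1.8, 4.7]
finger_gap: 0.0483
top plane in tool: dy 0.000 dz(downslope) 0.104 x0 -0.0060 8332 z range -0.02298621681222693 0.022943020422028552
t: 20.35
tcp_pos: [0.5857, 0.1959, 0.0404]
tcp_rot: [-0.138, 1.564, 0.139]
contact_force: [4.0, 1.4, 5.5]
finger_gap: 0.0481
top plane in tool: dy -0.000 dz(downslope) 0.172 x0 -0.0067 7881 z range -0.022234162975829624 0.02281130906434843
```

```bash

python3 -m handwheel '[[[0.1,0,0,0,4.85],[0,0,0,0,4.85]]]' 20; python3 tl.py
python3 -m handwheel '[[[0.06,0,0.3,0,4.85],[0.06,0,0.3,0,4.85],[0.06,0,0.3,0,4.85],[0.06,0,0.3,0,4.85],[0.06,0,0.3,0,4.85],[0.06,0,0.3,0,4.85],[0.06,0,0.3,0,4.85],[0.06,0,0.3,0,4.85],[0.06,0,0.3,0,4.85],[0,0,0,0,4.85]]]' 20; python3 tl.py
```

```text
t: 20.65
tcp_pos: [0.5858, 0.1959, 0.0395]
tcp_rot: [-0.138, 1.564, 0.139]
contact_force: [4.5, 1.8, 5.8]
finger_gap: 0.0487
top plane in tool: dy 0.000 dz(downslope) 0.201 x0 -0.0071 7617 z range -0.0218693905296074 0.0229716852239222
t: 21.95
tcp_pos: [0.6102, 0.2001, 0.0339]
tcp_rot: [-0.139, 1.568, 0.138]
contact_force: [-2.4, 0.4, 10.9]
finger_gap: 0.0485
top plane in tool: dy -0.000 dz(downslope) 0.196 x0 -0.0077 7805 z range -0.022237781368521774 0.02287312299586027
```

```bash

python3 -m handwheel '[[[0.03,0,0.2,0,4.85],[0.03,0,0.2,0,4.85],[0.04,0,0.2,0,4.85],[0.04,0,0.2,0,4.85],[0,0,0,0,4.85]]]' 20; 
python3 -m handwheel '[[[0.02,0,0.1,0,4.85],[0.02,0,0.1,0,4.85],[0,0,0,0,4.85]]]' 20;
python3 -m handwheel '[[[0.02,0,0.1,0,4.85],[0.02,0,0.1,0,4.85],[0,0,0,0,4.85]]]' 20;python3 tl.py
```

```text
t: 22.62
tcp_pos: [0.6179, 0.2015, 0.0323]
tcp_rot: [-0.139, 1.569, 0.138]
contact_force: [-3.3, -0.2, 10.2]
finger_gap: 0.0486
t: 23.0
tcp_pos: [0.6195, 0.2018, 0.0319]
tcp_rot: [-0.139, 1.569, 0.138]
contact_force: [-3.5, -1.0, 10.3]
finger_gap: 0.0487
t: 23.38
tcp_pos: [0.6202, 0.2019, 0.0312]
tcp_rot: [-0.139, 1.572, 0.138]
contact_force: [-6.3, -1.2, 12.4]
finger_gap: 0.0485
top plane in tool: dy -0.000 dz(downslope) 0.193 x0 -0.0083 8015 z range -0.022554653060144068 0.022915999104332462
```

```bash

python3 -m handwheel '[[[0,0,0.1,0,4.85],[0,0,0.1,0,4.85],[0,0,0,0,4.85]]]' 20;python3 tl.py
python3 -m handwheel '[[[0,0,0.1,0,4.85],[0,0,0.1,0,4.85],[0,0,0,0,4.85]]]' 20;python3 tl.py
```

```text
t: 23.8
tcp_pos: [0.6205, 0.202, 0.0309]
tcp_rot: [-0.14, 1.575, 0.138]
contact_force: [-9.4, -2.1, 15.2]
finger_gap: 0.0484
top plane in tool: dy -0.001 dz(downslope) 0.191 x0 -0.0086 8101 z range -0.022709119131143183 0.022965913429938565
t: 24.22
tcp_pos: [0.6209, 0.202, 0.0306]
tcp_rot: [-0.141, 1.579, 0.137]
contact_force: [-13.7, -2.4, 18.3]
finger_gap: 0.0486
top plane in tool: dy -0.001 dz(downslope) 0.189 x0 -0.0088 8138 z range -0.02296306125585444 0.022956083016485097
```

Contact with the stop is confirmed: force rises and the advance stops. Releasing.

```bash

python3 -m handwheel '[[[0,0,-0.1,0,5.0],[0,0,0,0,5.3],[-0.1,0,0,0,5.8],[-0.1,0,0,0,6.5],[0,0,0,0,7.5],[0,0,0,0,8]]]' 20;python3 tl.py
python3 -m handwheel '[[[-1,0,0,0,8],[-2,0,0,0,8],[-3,0,0,0,8.2],[-5,0,0,0,8.5],[-5,0,-3,0,8.5],[-2,0,-3,0,8.5],[0,0,-3,0,8.5],[0,0,0,0,8.5]]]'
python3 - <<'E'
from h import *
s=robot.read_state();print(s["t"],s["tcp_pos"])
im,d=robot.snapshot("wrist");ci=robot.camera_info("wrist");cv2.imwrite("pics/w_z.png",im)
P,u,v=cloud(ci,d);h=cv2.cvtColor(im,cv2.COLOR_BGR2HSV)[v,u]
O=np.array([.645,.2065,.0085]);yw=.175
e=np.array([np.cos(yw)*np.cos(.2),np.sin(yw)*np.cos(.2),-np.sin(.2)]);f=np.array([-np.sin(yw),np.cos(yw),0]);n=np.cross(e,f)
L=(P-O)@np.c_[e,f,n]
red=((h[:,0]<12)|(h[:,0]>170))&(h[:,1]>110)
fl=red&(abs(L[:,2])<.005)&(L[:,0]>-.16)&(L[:,0]<-.06)&(abs(L[:,1])<.06);print("floor z",np.median(L[fl,2]))
c=(L[:,2]>.021)&(L[:,2]<.034)&(abs(L[:,1])<.06)&(L[:,0]>-.1)&(L[:,0]<.03)
Q=L[c];a=np.linalg.lstsq(np.c_[Q[:,:2],np.ones(len(Q))],Q[:,2],rcond=None)[0]
print("cap top slope in pan frame",a,"median z",np.median(Q[:,2]),"min",np.percentile(Q,1,0),"max",np.percentile(Q,99,0),len(Q))
st=red&(L[:,2]>.008)&(L[:,2]<.02)&(abs(L[:,0])<.02)&(abs(L[:,1])<.06);print("stop x",np.percentile(L[st,0],[2,10,50,90]),st.sum())
a=cv2.resize(im,(533,400));b=robot.snapshot("scene")[0];cv2.imwrite("pics/s2.png",b)
b=cv2.resize(b[120:260,190:340],(267*400//400,400))
cv2.imwrite("pics/v8.png",np.hstack([a,b]))
E
```

```text
t: 25.02
tcp_pos: [0.6259, 0.2029, 0.0333]
tcp_rot: [-0.138, 1.566, 0.138]
contact_force: [-0.3, -0.3, 0.0]
finger_gap: 0.0797
top plane in tool: dy -0.001 dz(downslope) 0.202 x0 -0.0051 7215 z range -0.022889500764698437 0.01997651988917076
t: 26.08
tcp_pos: [0.5359, 0.187, 0.2153]
tcp_rot: [-0.138, 1.565, 0.139]
contact_force: [0.9, 0.3, -0.3]
finger_gap: 0.0852
26.075 [0.53585074 0.18699861 0.21533227]
floor z -0.0005001305672330676
cap top slope in pan frame [0.02298242 0.00241671 0.02610432] median z 0.02557152902810508 min [-0.05158685 -0.02323703  0.02146557] max [-0.00476237  0.02287506  0.02700332] 1603
stop x [-0.00240176 -0.00190737 -0.00111392 -0.00022398] 361
```

View pics/v8.png

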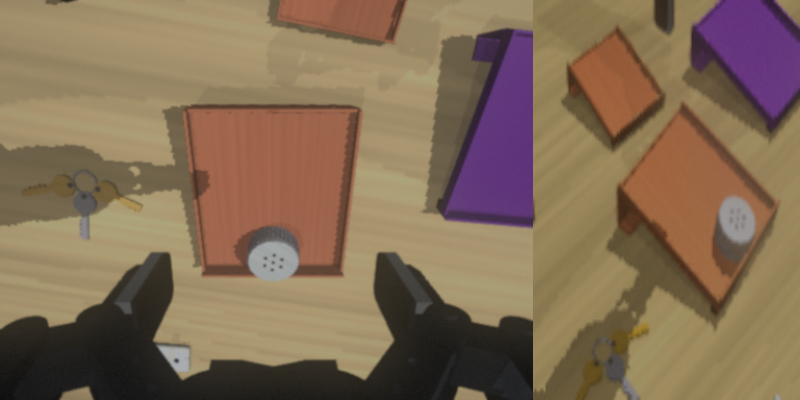

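The cap lies flat at the stop in both views, at (273,255) in the wrist half. The remaining gap measures about 1 mm or less, which is within camera error. A light nudge with closed fingers will make contact certain.

```bash

python3 -m handwheel '[[[3,0,1.1,0,0],[4,0,1.1,0,0],[4,0,1.1,0,0],[3,0,0,0,0],[1.5,0,0,0,0],[0.8,0,0,0,0],[0,0,0,0,0]]]' 20
python3 -m handwheel '[[[0.06,0,0.3,0,0],[0.06,0,0.3,0,0],[0.06,0,0.3,0,0],[0.04,0,0.2,0,0],[0.02,0,0.1,0,0],[0,0,0,0,0]]]'
```

```text
t: 27.05
tcp_pos: [0.5701, 0.193, 0.0506]
tcp_rot: [-0.138, 1.566, 0.138]
contact_force: [0.3, -0.7, 0.6]
finger_gap: -0.0001
t: 27.8
tcp_pos: [0.5815, 0.195, 0.0478]
tcp_rot: [-0.138, 1.566, 0.138]
contact_force: [-0.3, -0.7, -1.0]
finger_gap: 0.0003
```

```bash

python3 -m handwheel '[[[0.02,0,0.1,0,0],[0.02,0,0.1,0,0],[0.02,0,0.1,0,0],[0,0,0,0,0]]]'
python3 -m handwheel '[[[0.02,0,0.1,0,0],[0.02,0,0.1,0,0],[0,0,0,0,0]]]'
python3 -m handwheel '[[[0.02,0,0.1,0,0],[0.02,0,0.1,0,0],[0,0,0,0,0]]]'
```

```text
t: 28.3
tcp_pos: [0.5845, 0.1956, 0.0473]
tcp_rot: [-0.138, 1.566, 0.138]
contact_force: [0.1, -0.3, 0.1]
finger_gap: 0.0004
t: 28.68
tcp_pos: [0.586, 0.1958, 0.0468]
tcp_rot: [-0.139, 1.567, 0.138]
contact_force: [-2.5, 0.1, 1.6]
finger_gap: -0.0001
t: 29.05
tcp_pos: [0.5864, 0.1959, 0.0464]
tcp_rot: [-0.139, 1.571, 0.138]
contact_force: [-8.2, -2.4, 6.2]
finger_gap: 0.0001
```

The fingers met stiff resistance straight away, so the cap is against the stop. I'll retreat and make a last check.

```bash

python3 -m handwheel '[[[0,0,-0.4,0,0],[-0.5,0,-1,0,0],[-3,0,-1,0,0],[-5,0,0,0,0],[-5,0,0,0,0],[-5,0,0,0,0],[0,0,0,0,0]]]'
python3 - <<'E'
from h import *
s=robot.read_state();print(s["t"],s["tcp_pos"],s["contact_force"])
np.set_printoptions(precision=4,suppress=True)
O=np.array([.645,.2065,.0085]);yw=.175
e=np.array([np.cos(yw)*np.cos(.2),np.sin(yw)*np.cos(.2),-np.sin(.2)]);f=np.array([-np.sin(yw),np.cos(yw),0]);n=np.cross(e,f)
for cam in("wrist","scene"):
    im,d=robot.snapshot(cam);ci=robot.camera_info(cam);cv2.imwrite(f"pics/{cam}_end.png",im)
    P,u,v=cloud(ci,d);L=(P-O)@np.c_[e,f,n]
    c=(L[:,2]>.0225)&(L[:,2]<.032)&(abs(L[:,1])<.04)&(L[:,0]>-.07)&(L[:,0]<.03)
    Q=L[c]
    if len(Q)<20: print(cam,"few");continue
    a=np.linalg.lstsq(np.c_[Q[:,:2],np.ones(len(Q))],Q[:,2],rcond=None)[0]
    print(cam,"slope",a,np.median(Q[:,2]),Q.min(0),Q.max(0),len(Q))
cv2.imwrite("pics/v9.png",cv2.resize(im,(800,600)))
E
```

```text
t: 29.92
tcp_pos: [0.5672, 0.1929, 0.2365]
tcp_rot: [-0.135, 1.557, 0.14]
contact_force: [0.6, 0.7, -0.7]
finger_gap: -0.0001
29.925 [0.56722357 0.19292585 0.23652032] [ 0.57062015  0.70377631 -0.70553128]
wrist slope [-0.0036 -0.0009  0.0228] 0.022801684138485736 [-0.0552 -0.0238  0.0225] [-0.0105  0.0235  0.0244] 421
scene slope [-0.0048 -0.0038  0.0257] 0.0259066085179464 [-0.0506 -0.0254  0.0231] [-0.0045  0.0243  0.0295] 265
```

View pics/v9.png

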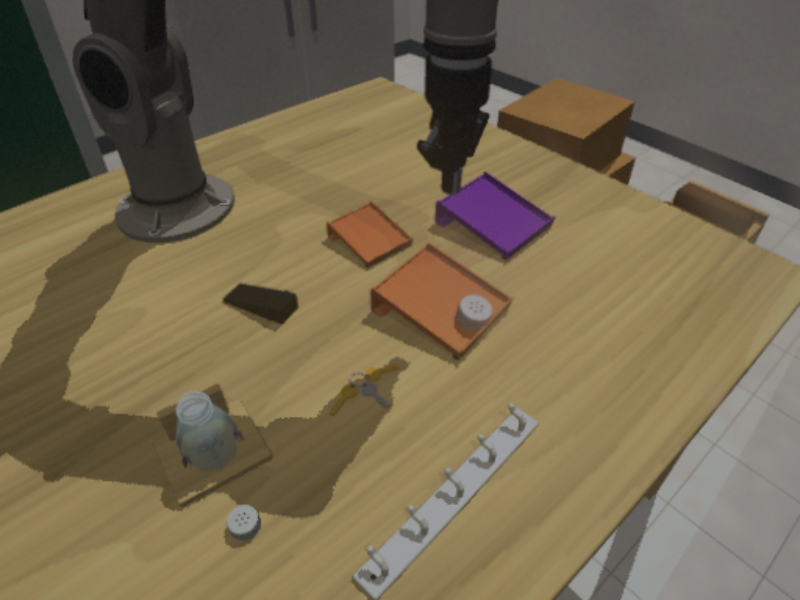

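The last view shows the bottle open at (195,430) and the cap flat at the tray's low end at (473,312). The keys, doorstop and hook strip have not moved.

```bash
python3 -m handwheel '[[[0,0,0,0,0],[0,0,0,0,0]]]'; python3 -c "
from workcell import robot;print(robot.close_job())"
```

```text
t: 30.28
tcp_pos: [0.5641, 0.1918, 0.2301]
tcp_rot: [-0.139, 1.569, 0.138]
contact_force: [0.0, 0.4, 0.6]
finger_gap: 0.0004
the job is handed in; nothing more can be done
None
```

The bottle is open, and its cap lies flat, open side down, in the larger orange tray against the back stop. I handed the job in at about 30 s of the 48 s allowed, with the robot touching nothing.

- **Unscrewing:** I turned the cap about 4.0 rad in one grip, in several calls. The holes showed no slip midway, and it lifted off freely.
- **Placing:** I set the cap on the tray floor and loosened the grip bit by bit until it pivoted flat. I then slid it down until the force rose at the stop, let go, and nudged it with closed fingers. The nudge met firm resistance at once.
- **Last checks:** The scene camera shows the cap's top parallel to the floor to within about 0.005 rad and 26 mm above it, which matches the cap's height. The keys, doorstop and hook strip look unmoved by eye in that picture; I did not measure them.
- **Disagreements:** The final wrist-camera reading was about 3 to 5 mm off from the scene camera's, probably because the arm was still settling. The cameras put the gap to the stop at about 1 mm or less, which is within their error, so contact rests on the force felt in the nudge. At 20 N and a full close command the cap did not pivot under 24 N of pressing, so I had to open the fingers slightly.

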